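# Line up the pantry jars by height

## Robot

A 6-joint arm with a two-finger parallel gripper is mounted at the origin on the work surface. World frame = base frame: x ahead of the robot, y to its left, z up, the work surface at z = 0. Lengths are in m, angles in rad, forces in N, time in s.
With the tool pointing down it reaches from about 0.3 to 0.775 m from the base axis. Payload 14.6 kg.
Tool frame: the origin (TCP) lies on the centre line of the jaws, within the pads' length; the fingertips stand 11 mm ahead of it and the grasp point (between the pads) lies 8 mm behind it; y points along the fingers, x is the direction in which the jaws open and shut, and the axes are right-handed (so a half turn about y gives the same grasp; the last joint's range is limited). The gripper opens to 94 mm and grips with 3 to 60 N. Pads are 16 mm wide; open, the fingers measure 119 mm over their backs; the gripper's body (75 mm by 177 mm) begins 78 mm behind the grasp point.
Start: joints at [-1.259, 0.3, 1.521, -0, 1.321, -0.067], TCP at [0.203, -0.511, 0.216] pointing down, gripper open.
Joint ranges: [-3.03, 3.03], [-0.79, 2.21], [0.23, 2.52], [-1.04, 4.18], [0, 3.07], [-2.55, 2.55]. Speed limits (rad/s): [2.22, 2.22, 2.57, 3.14, 3.14, 3.14].

## Interface

Orientations are given as [roll, pitch, yaw] about the fixed x, y, z axes, in that order (R = Rz(yaw) Ry(pitch) Rx(roll)).
In Python, from station import ctrl, imaging gives the robot as it stands. The module is installed in compiled form; this text tells all that it offers.
- The arm moves only by the tool apply_moves, never from a script. Its argument "deltas" is a list of rows, each an object with "dp": the shift along the tool's x, y, z in m, a list of three; "roll": the turn about the tool's y in rad; "grip": the closure, from -1 (fully open) to 1 (shut). In form: [{"dp": [tx, ty, tz], "roll": roll, "grip": grip}, ...]. A call has 1 to 10 rows; each row shifts and turns the commanded pose from where the row before left it, along the tool's axes as they then stand; what a row does not reach is not made up. A row lasts 1/8 s, in which the tool goes at most 62.5 mm and 10.7 degrees, less where a joint would pass 70% of its speed; a pose out of reach is approached as far as the arm can. A call with a gripper value outside its range is refused whole. The fingers move at their own pace and stop on an object; "newtons" is the grip in N (left out, the last holds). Time passes only in rows, so rows that do not move let the fingers close. It gives the time, the measured TCP pose, the force and the opening at its end, in the units of the state.
- ctrl.get_obs(): the state, without advancing time (a new reading comes with each control period).
- imaging.camera(name): name is "scene" or "top" or "wrist"; returns the picture (480x640x3 uint8, blue, green, red); there is no depth.
- imaging.camera_info(name): a dict with "K" (3x3 intrinsics, pixels), "world_from_camera" (4x4, takes a point from camera to world coordinates). Camera axes: x right, y down, z forward; pixel columns grow to the right and rows downward; lengths in m; the calibration is good to about 2 mm. A picture is of the moment at which its call begins: read the wrist's pose just before it. camera_info takes no time and is no camera call; for the wrist camera it gives the pose at the moment of the call.
- ctrl.hand_in(): hands the job in, once; it reports no verdict.
The state is a dict: "time_s": time; "qpos": joint angles; "joint_vel": joint speeds; "tau": joint torques, N m; "ee_pos": TCP position; "eef_rot": TCP orientation; "force": force on the tool from outside, world axes, zero at the start; "moment": the same for the moment, N m; "grip_width": finger opening in m.
Only numpy, scipy, OpenCV 4.12 (cv2) and the standard library are available. Lean on these libraries where they do the work, as an engineer would, in place of code of your own. Each camera call takes 0.05 s, during which the arm holds its last target. There are 200 camera calls.

## Task

Put the four glass jars back on the low riser shelf, one centred on each coaster, in order of height: the tallest on the copper coaster and each next one shorter along the row, down to the shortest on the coaster at the far end from the copper one. Keep the jars upright and set each one down gently, do not drop it; leave the wine glass and the pepper mill where they stand.

Things in the scene. Friction and masses are not known exactly. Their poses are not given: they have to be found in the camera images.
- jar_largest: the tallest of four closed, empty round jars of brown smoked glass: 156 mm high over all. Glass body 64 mm in diameter, 132 mm high, a thin copper band near its top; on it a black lid (60 mm wide, 10 mm high, fixed to the jar) with a copper knob (22 mm wide, 14 mm high). Origin: centre of its underside; z up. Loose on the table, 0.1 to 0.5 kg
- jar_large: the second tallest of four closed, empty round jars of brown smoked glass: 128 mm high over all. Glass body 60 mm in diameter, 104 mm high, a thin copper band near its top; on it a black lid (56 mm wide, 10 mm high, fixed to the jar) with a copper knob (22 mm wide, 14 mm high). Origin: centre of its underside; z up. Loose on the table, 0.1 to 0.5 kg
- jar_small: the second shortest of four closed, empty round jars of brown smoked glass: 102 mm high over all. Glass body 56 mm in diameter, 78 mm high, a thin copper band near its top; on it a black lid (52 mm wide, 10 mm high, fixed to the jar) with a copper knob (22 mm wide, 14 mm high). Origin: centre of its underside; z up. Loose on the table, 0.1 to 0.5 kg
- jar_smallest: the shortest of four closed, empty round jars of brown smoked glass: 78 mm high over all. Glass body 52 mm in diameter, 54 mm high, a thin copper band near its top; on it a black lid (48 mm wide, 10 mm high, fixed to the jar) with a copper knob (22 mm wide, 14 mm high). Origin: centre of its underside; z up. Loose on the table, 0.1 to 0.5 kg
- coaster_copper: copper-coloured round coaster, 80 mm wide, 3 mm thick, at one end (either) of a straight row of four fixed coasters, 93 mm from centre to centre, on a fixed dark wooden riser shelf (115 by 400 mm, 18 mm high) whose place and angle change. Origin: centre of its underside, 18 mm above the table; a jar stands on its top, 3 mm higher. y along the row, x across
- coaster_white_1: a white round coaster, 80 mm in diameter, 3 mm thick, one of the two inner ones of the row (which of the two changes). Origin: centre of its underside, 18 mm above the table; a jar stands on its top, 3 mm higher. y along the row, x across
- coaster_white_2: a white round coaster, the same as coaster_white_1: the other of the two inner ones of the row. Origin: centre of its underside, 18 mm above the table; a jar stands on its top, 3 mm higher. y along the row, x across
- coaster_white_3: a white round coaster of the same size, at the far end of the row from the copper one. Origin: centre of its underside, 18 mm above the table; a jar stands on its top, 3 mm higher. y along the row, x across
- wine_glass: a bystander: a clear wine glass, 170 mm high, bowl 68 mm and foot 64 mm in diameter, standing loose on the table beside the row. Origin: centre of its underside
- pepper_mill: a bystander: a dark wooden pepper mill, 158 mm high, 54 mm in diameter, standing loose on the table beside the row. Origin: centre of its underside
Things that resemble listed ones, but are neither listed nor needed, are in the scene too. What is shaped like the jar_large but yellow is not meant. What is shaped like the jar_smallest but purple is not meant.

How it is judged:
At the end, for the whole second after the job is handed in: Each jar stands released, at rest and upright (0.08 rad) on its coaster, axis within 15 mm of the coaster's centre: tallest on copper, second tallest on the white one beside it, second shortest on the next, shortest on the far end; glass and mill within 25 mm of their places (horizontal distance between jar_largest and coaster_copper below 0.015 m and horizontal distance between jar_smallest and coaster_white_3 below 0.015 m and ((horizontal distance between coaster_white_1 and coaster_copper below 0.14 m and horizontal distance between jar_large and coaster_white_1 below 0.015 m and horizontal distance between jar_small and coaster_white_2 below 0.015 m) or (horizontal distance between coaster_white_2 and coaster_copper below 0.14 m and horizontal distance between jar_large and coaster_white_2 below 0.015 m and horizontal distance between jar_small and coaster_white_1 below 0.015 m)) and height (world z) of jar_largest between 0.017 and 0.026 m and angle between each of jar_largest, jar_large, jar_small, jar_smallest's own z axis and vertical below 0.08 rad and linear speed of each of jar_largest, jar_large, jar_small, jar_smallest below 0.02 m/s and contact force between each of jar_largest, jar_large, jar_small, jar_smallest and the fingers below 0.1 N and height (world z) of jar_large between 0.017 and 0.026 m and height (world z) of jar_small between 0.017 and 0.026 m and height (world z) of jar_smallest between 0.017 and 0.026 m); the robot touches nothing.
It fails at once if a jar is tipped over (leans more than 0.6 rad) (angle between any of jar_largest, jar_large, jar_small, jar_smallest's own z axis and vertical above 0.6 rad).
It fails at once if a jar is dropped (falls out of the fingers, faster than 0.6 m/s) ((linear speed of jar_largest above 0.6 m/s and contact force between jar_largest and the fingers below 0.1 N) or (linear speed of jar_large above 0.6 m/s and contact force between jar_large and the fingers below 0.1 N) or (linear speed of jar_small above 0.6 m/s and contact force between jar_small and the fingers below 0.1 N) or (linear speed of jar_smallest above 0.6 m/s and contact force between jar_smallest and the fingers below 0.1 N)).
It fails at once if the wine glass or the pepper mill is pushed more than 25 mm or knocked over (distance of any of wine_glass, pepper_mill from where it was at the start of the episode above 0.025 m or angle between any of wine_glass, pepper_mill's own z axis and vertical above 0.5 rad).
It also fails if it takes over 112 s, if anything falls off the work surface, if the arm or the gripper's body presses on something with over 40 N, if the wrist force passes 120 N, or if a joint passes its speed limit or range.

## Working session

There is one attempt and no reset: what is moved stays moved. The work goes in short steps, Python scripts to look and compute and a tool call to move; the robot and the scene stay as the last step left them, time stands still between calls to the robot, and variables do not carry over. Pictures are saved under pics/ and viewed, about 12 in all and at most 16, crops included, and the job is handed in when it is done.

Besides the shell and the picture viewer there is one more tool, called after "Call:" as a command line: name --argument value ..., lists and objects as JSON in quotes. apply_moves: Moves the arm, as the interface text tells. Its arguments: {"type":"object","properties":{"deltas":{"type":"array"},"newtons":{"type":"number"}},"required":["deltas"]}

```bash
mkdir -p pics
python3 - <<'E'
from station import ctrl, imaging
import cv2,numpy as np
np.set_printoptions(precision=4,suppress=True)
o=ctrl.get_obs();print(o)
for n in ("top","scene"):
    i=imaging.camera_info(n);print(n,i["K"],i["world_from_camera"])
    im=imaging.camera(n);cv2.imwrite(f"pics/{n}0.png",im)
print(imaging.camera_info("wrist"))
E
```

```text
{'time_s': 0.0, 'qpos': array([-1.2586,  0.3004,  1.5216, -0.    ,  1.3207, -0.0666]), 'joint_vel': array([-0.0016, -0.0004,  0.0008, -0.0001, -0.0002,  0.0006]), 'tau': array([ -0.001 , -53.1808, -35.2737,   0.0707,   0.0243,  -0.0001]), 'ee_pos': array([ 0.2033, -0.5108,  0.2159]), 'eef_rot': array([-1.5707,  0.0011, -1.192 ]), 'force': array([ 0.2828, -1.1271,  0.1076]), 'moment': array([-0.0131, -0.0486, -0.0065]), 'grip_width': 0.09417970919833248}
top [[587.3984   0.     312.0696]
 [  0.     587.3984 234.6285]
 [  0.       0.       1.    ]] [[ 0.0176 -0.9898  0.1417  0.331 ]
 [-0.9997 -0.0199 -0.0153  0.0029]
 [ 0.018  -0.1414 -0.9898  1.4458]
 [ 0.      0.      0.      1.    ]]
scene [[531.963    0.     315.3521]
 [  0.     531.963  246.481 ]
 [  0.       0.       1.    ]] [[ 0.3462  0.7512 -0.5621  1.1216]
 [ 0.9382 -0.2772  0.2074 -0.2198]
 [ 0.     -0.5991 -0.8007  0.8692]
 [ 0.      0.      0.      1.    ]]
{'K': array([[404.8825,   0.    , 322.1556],
       [  0.    , 404.8825, 246.865 ],
       [  0.    ,   0.    ,   1.    ]]), 'world_from_camera': array([[ 0.3693, -0.8944, -0.2521,  0.2754],
       [-0.9293, -0.3558, -0.0991, -0.4819],
       [-0.0011,  0.2709, -0.9626,  0.3843],
       [ 0.    ,  0.    ,  0.    ,  1.    ]])}
```

View pics/top0.png

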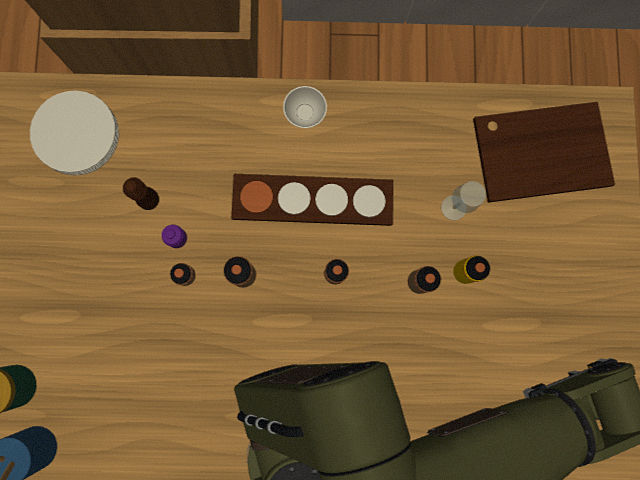

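View pics/scene0.png

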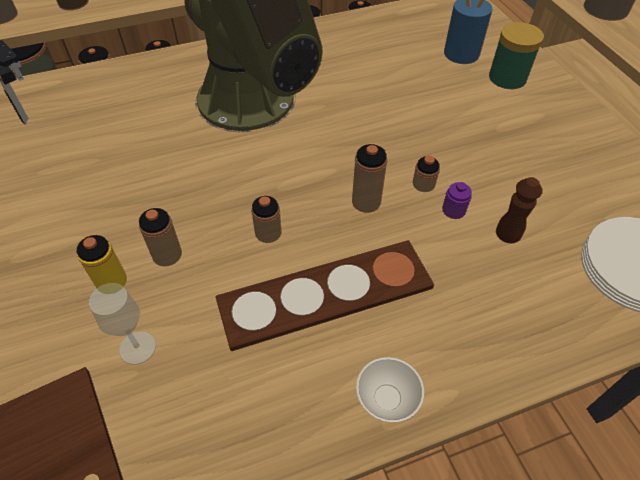

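Top view: copper coaster at (257,197), whites at (294,198), (332,200), (369,201). Knobs: smallest (180,273), largest (237,269), small (337,270), large (428,279). The mill's base is near (148,200) and the wine glass foot near (453,207). Next I refine these by colour centroids.

```bash
cat > h.py <<'E'
from station import ctrl, imaging
import cv2,numpy as np
np.set_printoptions(precision=4,suppress=True)
def proj(info,p):
    W=info["world_from_camera"];c=W[:3,:3].T@(np.asarray(p)-W[:3,3]);u=info["K"]@c;return u[:2]/u[2]
def back(info,uv,z):
    W=info["world_from_camera"];d=W[:3,:3]@np.linalg.solve(info["K"],[uv[0],uv[1],1]);t=(z-W[2,3])/d[2];return W[:3,3]+t*d
def blob(im,uv,r,f):
    """centroid of mask f(hsv) component nearest uv within radius r"""
    hsv=cv2.cvtColor(im,cv2.COLOR_BGR2HSV).astype(int);m=f(hsv).astype(np.uint8)
    w=np.zeros_like(m);cv2.circle(w,tuple(int(v) for v in uv),r,1,-1);m&=w
    n,l,s,c=cv2.connectedComponentsWithStats(m);k=1+np.argmax(s[1:,4]);return c[k],s[k]
copper=lambda h:(h[...,0]<14)&(h[...,1]>120)&(h[...,2]>110)
white=lambda h:(h[...,1]<50)&(h[...,2]>150)
black=lambda h:(h[...,2]<45)
E
python3 - <<'E'
from h import *
S=imaging.camera_info("scene");T=imaging.camera_info("top")
t=cv2.imread("pics/top0.png");s=cv2.imread("pics/scene0.png")
for n,ut,us,h in (("largest",(237,269),(371,151),.156),("large",(428,279),(154,215),.128),("small",(337,270),(265,202),.102),("smallest",(180,273),(429,160),.078)):
    a,sa=blob(t,ut,9,copper);b,sb=blob(s,us,9,copper)
    print(n,a,sa[4],back(T,a,h-.002),b,sb[4],back(S,b,h-.004))
for n,ut,us,f in (("cop",(257,197),(394,269),copper),("w",(294,198),(349,282),white),("w",(332,200),(302,296),white),("w",(369,201),(254,311),white)):
    a,sa=blob(t,ut,24,f);b,sb=blob(s,us,28,f)
    print(n,a,sa[2:],back(T,a,.021),b,sb[2:],back(S,b,.021))
print("glass foot",back(T,(453,207),.0),back(S,(137,348),0),"mill",back(T,(148,199),0),back(S,(511,233),0), "purple",back(S,(456,213),0),"yellow knob",back(T,(479,268),.128))
print(proj(T,ctrl.get_obs()["ee_pos"]))
E
```

```text
largest [236. 269.] 69 [0.4363 0.1488 0.154 ] [371.7612 148.7015] 67 [0.4325 0.152  0.152 ]
large [430.     277.8806] 67 [ 0.4268 -0.2851  0.126 ] [151.2738 213.7024] 84 [ 0.4238 -0.283   0.124 ]
small [337.1129 269.4032] 62 [ 0.4441 -0.0768  0.1   ] [263.9718 200.3099] 71 [ 0.441  -0.0746  0.098 ]
smallest [178.3833 272.4333] 60 [0.4321 0.291  0.076 ] [429.3036 158.7679] 56 [0.4285 0.2948 0.074 ]
cop [256.0891 196.1179] [ 33  31 797] [0.6282 0.1208 0.021 ] [393.2658 268.6075] [  42   34 1121] [0.6283 0.1227 0.021 ]
w [293.838  197.6362] [ 32  32 778] [0.6264 0.0276 0.021 ] [348.3842 282.0844] [  42   35 1161] [0.627  0.0296 0.021 ]
w [331.4515 198.9949] [ 32  31 784] [ 0.625  -0.0655  0.021 ] [301.8231 295.978 ] [  43   37 1227] [ 0.6254 -0.0635  0.021 ]
w [368.9389 200.4876] [ 31  32 769] [ 0.6232 -0.1584  0.021 ] [253.4996 310.4067] [  44   38 1291] [ 0.6239 -0.1565  0.021 ]
glass foot [ 0.6153 -0.3726  0.    ] [ 0.6136 -0.3717  0.    ] mill [0.6195 0.3916 0.    ] [0.6194 0.3994 0.    ] purple [0.5317 0.3191 0.    ] yellow knob [ 0.4511 -0.396   0.128 ]
[550.1437 385.7319]
```

Both cameras agree to about 3 mm, and the coaster spacing comes out at 93 mm. I'll turn the tool so the jaws open across the row (yaw 0), then start with the shortest jar.

Call:
apply_moves --deltas '[{"dp": [0,0,0],"roll": -0.17,"grip": -1},{"dp": [0,0,0],"roll": -0.17,"grip": -1},{"dp": [0,0,0],"roll": -0.17,"grip": -1},{"dp": [0,0,0],"roll": -0.17,"grip": -1},{"dp": [0,0,0],"roll": -0.17,"grip": -1},{"dp": [0,0,0],"roll": -0.17,"grip": -1},{"dp": [0,0,0],"roll": -0.17,"grip": -1},{"dp": [0.05,0,0],"roll": 0,"grip": -1},{"dp": [0.05,0,0],"roll": 0,"grip": -1},{"dp": [0.05,0,0],"roll": 0,"grip": -1}]' --newtons 25

```text
time_s: 1.35
ee_pos: [0.3548, -0.5111, 0.2161]
eef_rot: [-1.57, 0.0, -0.002]
force: [-0.7, 0.1, -0.1]
grip_width: 0.0942
```

Call:
apply_moves --deltas '[{"dp": [0.019,0,0.05],"roll": 0,"grip": -1},{"dp": [0.019,0,0.05],"roll": 0,"grip": -1},{"dp": [0.019,0,0.05],"roll": 0,"grip": -1},{"dp": [0.019,0,0.05],"roll": 0,"grip": -1},{"dp": [0,0,0.05],"roll": 0,"grip": -1},{"dp": [0,0,0.05],"roll": 0,"grip": -1},{"dp": [0,0,0.05],"roll": 0,"grip": -1},{"dp": [0,0,0.05],"roll": 0,"grip": -1},{"dp": [0,0,0.05],"roll": 0,"grip": -1},{"dp": [0,0,0.05],"roll": 0,"grip": -1}]'

```text
time_s: 2.6
ee_pos: [0.43, -0.0099, 0.2164]
eef_rot: [-1.571, 0.0, -0.002]
force: [0.6, 0.7, 0.5]
grip_width: 0.0943
```

Call:
apply_moves --deltas '[{"dp": [0,0,0.05],"roll": 0,"grip": -1},{"dp": [0,0,0.05],"roll": 0,"grip": -1},{"dp": [0,0,0.05],"roll": 0,"grip": -1},{"dp": [0,0,0.05],"roll": 0,"grip": -1},{"dp": [0,0,0],"roll": 0,"grip": -1},{"dp": [0,0,0],"roll": 0,"grip": -1}]'

```text
time_s: 3.35
ee_pos: [0.4306, 0.1882, 0.2162]
eef_rot: [-1.571, 0.001, -0.002]
force: [-0.0, -0.5, 0.5]
grip_width: 0.094
```

Run:
```python
from h import *
o=ctrl.get_obs();print(o["ee_pos"],o["qpos"])
w=imaging.camera_info("wrist");im=imaging.camera("wrist");cv2.imwrite("pics/w1.png",im)
t=imaging.camera("top");cv2.imwrite("pics/t1.png",t)
for n,p in (("smallest",(.4305,.293,.076)),("largest",(.435,.150,.154))): print(n,proj(w,p))
```

```text
[0.4306 0.1882 0.2162] [ 0.334   0.1213  1.7379 -0.0001  1.2831  0.3357]
smallest [323.6482  95.0721]
largest [331.3074 326.8174]
```

View pics/w1.png

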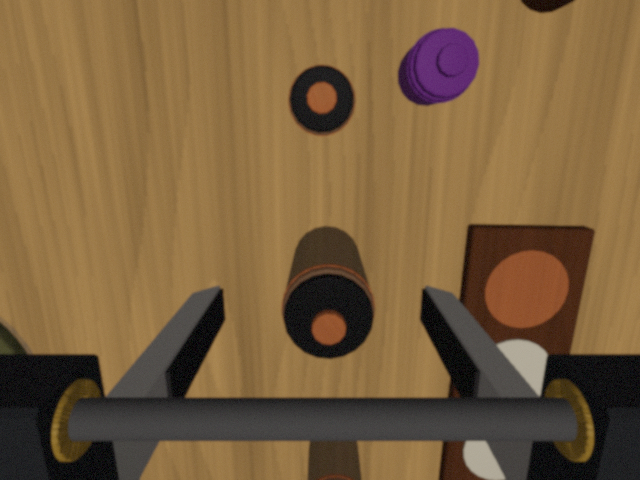

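The wrist view shows the smallest knob at (322,98) and the largest at (329,328). Predictions were (324,95) and (331,327), so they agree to about 2 mm. The red bar at the bottom is the gripper's crossbar. Now I refine from this image.

Run:
```python
from h import *
w=imaging.camera_info("wrist");im=cv2.imread("pics/w1.png")
for uv,h in (((322,98),.078),((329,328),.156)):
    a,s=blob(im,uv,25,copper);print(a,s,back(w,a,h-.001))
a,s=blob(im,(527,289),60,copper);print(a,s,back(w,a,.021))
```

```text
[321.3338  97.2741] [307  82  29  31 704] [0.4293 0.2909 0.077 ]
[328.5378 328.5151] [312 314  34  30 794] [0.4335 0.1487 0.155 ]
[526.3877 288.7532] [ 485  250   84   78 5045] [0.6253 0.1216 0.021 ]
```

Call:
apply_moves --deltas '[{"dp": [0,0,0.035],"roll": 0,"grip": -1},{"dp": [0,0,0.035],"roll": 0,"grip": -1},{"dp": [-0.001,0,0.033],"roll": 0,"grip": -1},{"dp": [0,0.03,0],"roll": 0,"grip": -1},{"dp": [0,0.04,0],"roll": 0,"grip": -1},{"dp": [0,0.04,0],"roll": 0,"grip": -1},{"dp": [0,0.04,0],"roll": 0,"grip": -1},{"dp": [0,0.03,0],"roll": 0,"grip": -1},{"dp": [0,0.014,0],"roll": 0,"grip": -1},{"dp": [0,0,0],"roll": 0,"grip": -1}]'

```text
time_s: 4.7
ee_pos: [0.4301, 0.291, 0.0223]
eef_rot: [-1.571, 0.001, -0.003]
force: [0.7, 0.2, 0.3]
grip_width: 0.0939
```

Call:
apply_moves --deltas '[{"dp": [0,0,0],"roll": 0,"grip": 1},{"dp": [0,0,0],"roll": 0,"grip": 1},{"dp": [0,0,0],"roll": 0,"grip": 1},{"dp": [0,0,0],"roll": 0,"grip": 1},{"dp": [0,0,0],"roll": 0,"grip": 1},{"dp": [0,0,0],"roll": 0,"grip": 1}]'

```text
time_s: 5.45
ee_pos: [0.4301, 0.2916, 0.0226]
eef_rot: [-1.571, -0.0, -0.002]
force: [-0.6, -0.5, 2.5]
grip_width: 0.0513
```

Call:
apply_moves --deltas '[{"dp": [0,-0.02,0],"roll": 0,"grip": 1},{"dp": [0,-0.045,0],"roll": 0,"grip": 1},{"dp": [0,-0.045,0],"roll": 0,"grip": 1},{"dp": [0,-0.045,0],"roll": 0,"grip": 1},{"dp": [0,-0.045,0],"roll": 0,"grip": 1},{"dp": [0.02,0,-0.02],"roll": 0,"grip": 1},{"dp": [0.04,0,-0.04],"roll": 0,"grip": 1},{"dp": [0.04,0,-0.045],"roll": 0,"grip": 1},{"dp": [0.04,0,-0.045],"roll": 0,"grip": 1},{"dp": [0.03,0,-0.045],"roll": 0,"grip": 1}]'

```text
time_s: 6.7
ee_pos: [0.6006, 0.0945, 0.2219]
eef_rot: [-1.571, 0.001, -0.002]
force: [0.3, 0.0, -0.7]
grip_width: 0.0515
```

Call:
apply_moves --deltas '[{"dp": [0.024,0,-0.045],"roll": 0,"grip": 1},{"dp": [0,0,-0.045],"roll": 0,"grip": 1},{"dp": [0,0,-0.045],"roll": 0,"grip": 1},{"dp": [0,0,-0.045],"roll": 0,"grip": 1},{"dp": [0,0,-0.045],"roll": 0,"grip": 1},{"dp": [0,0,-0.03],"roll": 0,"grip": 1},{"dp": [0,0,0],"roll": 0,"grip": 1},{"dp": [0,0,0],"roll": 0,"grip": 1}]'

```text
time_s: 7.7
ee_pos: [0.623, -0.1581, 0.2221]
eef_rot: [-1.57, 0.001, -0.002]
force: [-0.6, 0.3, -1.5]
grip_width: 0.0517
```

Call:
apply_moves --deltas '[{"dp": [0,0.03,0],"roll": 0,"grip": 1},{"dp": [0,0.045,0],"roll": 0,"grip": 1},{"dp": [0,0.045,0],"roll": 0,"grip": 1},{"dp": [0,0.035,0],"roll": 0,"grip": 1},{"dp": [0,0.018,0],"roll": 0,"grip": 1},{"dp": [0,0.002,0],"roll": 0,"grip": 1},{"dp": [0,0.001,0],"roll": 0,"grip": 1},{"dp": [0,0.001,0],"roll": 0,"grip": 1},{"dp": [0,0,0],"roll": 0,"grip": 1},{"dp": [0,0,0],"roll": 0,"grip": 1}]'

```text
time_s: 8.95
ee_pos: [0.6232, -0.1589, 0.0459]
eef_rot: [-1.571, -0.001, -0.002]
force: [-0.6, 0.1, -2.0]
grip_width: 0.0515
```

Run:
```python
from h import *
o=ctrl.get_obs();print(o["ee_pos"],o["force"])
cv2.imwrite("pics/s2.png",imaging.camera("scene"));cv2.imwrite("pics/t2.png",imaging.camera("top"))
im=cv2.imread("pics/s2.png");cv2.imwrite("pics/s2c.png",cv2.resize(im[170:370,120:460],None,fx=2.3,fy=2.3,interpolation=cv2.INTER_CUBIC))
```

```text
[ 0.6232 -0.1589  0.0459] [-0.6155  0.1025 -1.9672]
```

View pics/s2c.png

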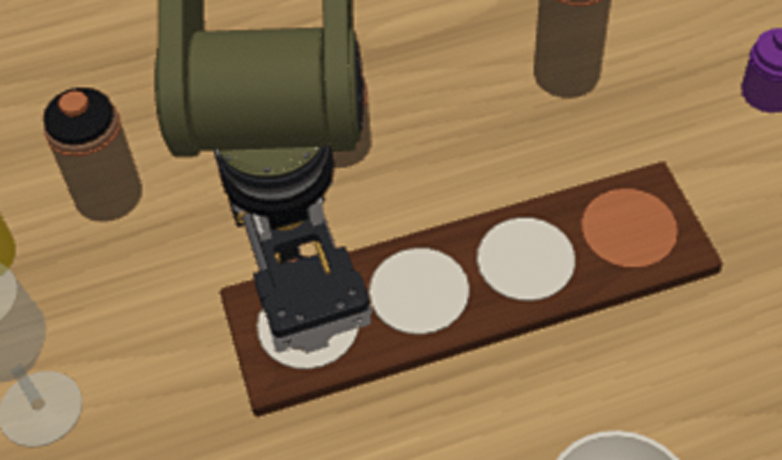

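The scene crop shows the jar over the end white coaster, hidden by the finger, and the force reads weight only. I'll continue down in small steps until contact.

Call:
apply_moves --deltas '[{"dp": [0,0.001,0],"roll": 0,"grip": 1},{"dp": [0,0.001,0],"roll": 0,"grip": 1},{"dp": [0,0,0],"roll": 0,"grip": 1}]'

```text
time_s: 9.43
ee_pos: [0.6231, -0.1589, 0.0436]
eef_rot: [-1.571, 0.0, -0.002]
force: [-2.9, -0.2, 1.9]
grip_width: 0.0516
```

Call:
apply_moves --deltas '[{"dp": [0,0.001,0],"roll": 0,"grip": 1},{"dp": [0,0,0],"roll": 0,"grip": 1},{"dp": [0,0,0],"roll": 0,"grip": 1}]'

```text
time_s: 9.8
ee_pos: [0.6231, -0.1589, 0.0436]
eef_rot: [-1.571, -0.0, -0.002]
force: [-8.1, 2.2, 10.8]
grip_width: 0.0517
```

Call:
apply_moves --deltas '[{"dp": [0,-0.001,0],"roll": 0,"grip": 1},{"dp": [0,0,0],"roll": 0,"grip": -0.4},{"dp": [0,0,0],"roll": 0,"grip": -1},{"dp": [0,0,0],"roll": 0,"grip": -1},{"dp": [0,0,0],"roll": 0,"grip": -1},{"dp": [0,-0.02,0],"roll": 0,"grip": -1},{"dp": [0,-0.04,0],"roll": 0,"grip": -1},{"dp": [0,-0.04,0],"roll": 0,"grip": -1},{"dp": [0,-0.045,0],"roll": 0,"grip": -1},{"dp": [0,-0.03,0],"roll": 0,"grip": -1}]'

```text
time_s: 11.05
ee_pos: [0.6233, -0.1589, 0.2226]
eef_rot: [-1.572, -0.003, -0.002]
force: [-0.4, 0.1, 0.1]
grip_width: 0.0941
```

Call:
apply_moves --deltas '[{"dp": [-0.036,0,-0.003],"roll": 0,"grip": -1},{"dp": [-0.036,0,-0.003],"roll": 0,"grip": -1},{"dp": [-0.036,0,-0.003],"roll": 0,"grip": -1},{"dp": [-0.036,0,-0.003],"roll": 0,"grip": -1},{"dp": [-0.036,0,0],"roll": 0,"grip": -1},{"dp": [0,0,0],"roll": 0,"grip": -1},{"dp": [0,0,0],"roll": 0,"grip": -1}]'

```text
time_s: 11.92
ee_pos: [0.4437, -0.1706, 0.2195]
eef_rot: [-1.571, -0.002, -0.002]
force: [-0.2, -0.3, -1.2]
grip_width: 0.094
```

Run:
```python
from h import *
print(ctrl.get_obs()["ee_pos"])
w=imaging.camera_info("wrist");im=imaging.camera("wrist");cv2.imwrite("pics/w3.png",im)
uv=proj(w,(.442,-.0757,.101));a,s=blob(im,uv,25,copper);print(uv,a,s,back(w,a,.101))
T=imaging.camera_info("top");t=imaging.camera("top");cv2.imwrite("pics/t3.png",t)
uv=proj(T,(.6232,-.1578,.098));a,s=blob(t,uv,8,copper);print("placed",uv,a,s,back(T,a,.097),proj(T,(.623,-.157,.021)))
cv2.imwrite("pics/t3c.png",cv2.resize(t[150:300,200:420],None,fx=3,fy=3,interpolation=cv2.INTER_CUBIC))
```

```text
[ 0.4437 -0.1706  0.2195]
[320.8968 107.8523] [319.3654 108.0796] [304  92  31  33 791] [ 0.441  -0.0758  0.101 ]
placed [372.4212 193.9414] [373.2167 193.3167] [369 190   9   8  60] [ 0.625  -0.1598  0.097 ] [368.3764 200.5443]
```

View pics/t3c.png

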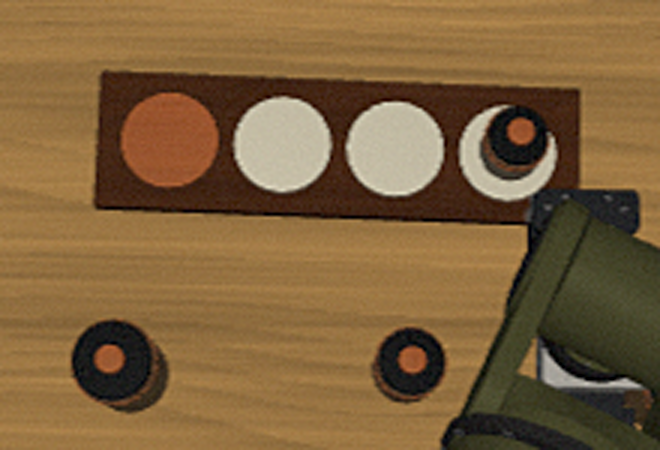

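Top crop: the smallest jar stands upright on the end white coaster (knob (521,131), coaster centre (508,152) in the crop). The top-camera coordinates agree to 3 mm. Next is the small jar at (0.4415, -0.0758).

Call:
apply_moves --deltas '[{"dp": [-0.002,0,0.03],"roll": 0,"grip": -1},{"dp": [0,0,0.035],"roll": 0,"grip": -1},{"dp": [0,0,0.03],"roll": 0,"grip": -1},{"dp": [0,0.03,0],"roll": 0,"grip": -1},{"dp": [0,0.04,0],"roll": 0,"grip": -1},{"dp": [0,0.04,0],"roll": 0,"grip": -1},{"dp": [0,0.04,0],"roll": 0,"grip": -1},{"dp": [0,0.02,0],"roll": 0,"grip": -1},{"dp": [0,0.0095,0],"roll": 0,"grip": -1},{"dp": [0,0,0],"roll": 0,"grip": -1}]'

```text
time_s: 13.28
ee_pos: [0.4415, -0.0754, 0.0388]
eef_rot: [-1.571, 0.001, -0.002]
force: [0.1, 0.3, 0.5]
grip_width: 0.094
```

Call:
apply_moves --deltas '[{"dp": [0,0,0],"roll": 0,"grip": 1},{"dp": [0,0,0],"roll": 0,"grip": 1},{"dp": [0,0,0],"roll": 0,"grip": 1},{"dp": [0,0,0],"roll": 0,"grip": 1},{"dp": [0,0,0],"roll": 0,"grip": 1},{"dp": [0,0,0],"roll": 0,"grip": 1}]'

```text
time_s: 14.02
ee_pos: [0.4414, -0.0755, 0.0391]
eef_rot: [-1.571, -0.0, -0.002]
force: [-0.6, 0.3, 4.1]
grip_width: 0.0555
```

Call:
apply_moves --deltas '[{"dp": [0,-0.02,0],"roll": 0,"grip": 1},{"dp": [0,-0.04,0],"roll": 0,"grip": 1},{"dp": [0,-0.04,0],"roll": 0,"grip": 1},{"dp": [0,-0.02,0],"roll": 0,"grip": 1},{"dp": [0.02,0,0.003],"roll": 0,"grip": 1},{"dp": [0.04,0,0.003],"roll": 0,"grip": 1},{"dp": [0.045,0,0.003],"roll": 0,"grip": 1},{"dp": [0.045,0,0.002],"roll": 0,"grip": 1},{"dp": [0.033,0,0],"roll": 0,"grip": 1},{"dp": [0,0,0],"roll": 0,"grip": 1}]'

```text
time_s: 15.28
ee_pos: [0.6251, -0.0647, 0.1575]
eef_rot: [-1.571, 0.002, -0.002]
force: [0.0, -1.3, -2.7]
grip_width: 0.0559
```

Call:
apply_moves --deltas '[{"dp": [0,0.02,0],"roll": 0,"grip": 1},{"dp": [0,0.035,0],"roll": 0,"grip": 1},{"dp": [0,0.025,0],"roll": 0,"grip": 1},{"dp": [0,0.013,0],"roll": 0,"grip": 1},{"dp": [0,0.002,0],"roll": 0,"grip": 1},{"dp": [0,0.001,0],"roll": 0,"grip": 1},{"dp": [0,0.001,0],"roll": 0,"grip": 1},{"dp": [0,0,0],"roll": 0,"grip": 1},{"dp": [0,0,0],"roll": 0,"grip": 1}]'

```text
time_s: 16.4
ee_pos: [0.6244, -0.0649, 0.0622]
eef_rot: [-1.571, -0.0, -0.002]
force: [0.3, -0.3, -1.9]
grip_width: 0.0557
```

Call:
apply_moves --deltas '[{"dp": [0,0.001,0],"roll": 0,"grip": 1},{"dp": [0,0.001,0],"roll": 0,"grip": 1},{"dp": [0,0,0],"roll": 0,"grip": 1}]'

```text
time_s: 16.77
ee_pos: [0.6243, -0.0648, 0.0602]
eef_rot: [-1.571, -0.0, -0.002]
force: [-1.4, -0.3, 3.2]
grip_width: 0.0556
```

Call:
apply_moves --deltas '[{"dp": [0,0.0005,0],"roll": 0,"grip": 1},{"dp": [0,0,0],"roll": 0,"grip": 1},{"dp": [0,0,0],"roll": 0,"grip": 1}]'

```text
time_s: 17.15
ee_pos: [0.6243, -0.0649, 0.0602]
eef_rot: [-1.571, -0.0, -0.002]
force: [-5.0, 0.7, 8.5]
grip_width: 0.0559
```

Call:
apply_moves --deltas '[{"dp": [0,-0.0005,0],"roll": 0,"grip": 1},{"dp": [0,0,0],"roll": 0,"grip": -0.4},{"dp": [0,0,0],"roll": 0,"grip": -1},{"dp": [0,0,0],"roll": 0,"grip": -1},{"dp": [0,0,0],"roll": 0,"grip": -1},{"dp": [0,-0.02,0],"roll": 0,"grip": -1},{"dp": [0,-0.04,0],"roll": 0,"grip": -1},{"dp": [0,-0.04,0],"roll": 0,"grip": -1},{"dp": [0,-0.04,0],"roll": 0,"grip": -1},{"dp": [0,-0.025,0],"roll": 0,"grip": -1}]'

```text
time_s: 18.4
ee_pos: [0.6246, -0.0649, 0.2289]
eef_rot: [-1.571, -0.004, -0.002]
force: [-0.5, -0.3, 0.7]
grip_width: 0.0936
```

Call:
apply_moves --deltas '[{"dp": [-0.025,0,-0.04],"roll": 0,"grip": -1},{"dp": [-0.03,0,-0.045],"roll": 0,"grip": -1},{"dp": [-0.03,0,-0.045],"roll": 0,"grip": -1},{"dp": [-0.03,0,-0.045],"roll": 0,"grip": -1},{"dp": [-0.03,0,-0.045],"roll": 0,"grip": -1},{"dp": [-0.03,0,-0.045],"roll": 0,"grip": -1},{"dp": [-0.024,0,-0.05],"roll": 0,"grip": -1},{"dp": [0,0,0],"roll": 0,"grip": -1},{"dp": [0,0,0],"roll": 0,"grip": -1}]'

```text
time_s: 19.52
ee_pos: [0.4248, -0.3791, 0.2259]
eef_rot: [-1.571, -0.001, -0.002]
force: [-0.8, 0.6, 0.8]
grip_width: 0.0937
```

Run:
```python
from h import *
print(ctrl.get_obs()["ee_pos"])
w=imaging.camera_info("wrist");im=imaging.camera("wrist");cv2.imwrite("pics/w4.png",im)
uv=proj(w,(.4255,-.284,.127));a,s=blob(im,uv,25,copper);print(uv,a,s,back(w,a,.127))
T=imaging.camera_info("top");t=imaging.camera("top");cv2.imwrite("pics/t4.png",t)
uv=proj(T,(.6244,-.0649,.122));a,s=blob(t,uv,8,copper);print("placed",uv,a,s,back(T,a,.121))
S=imaging.camera_info("scene");t=imaging.camera("scene");cv2.imwrite("pics/s4.png",t)
```

```text
[ 0.4248 -0.3791  0.2259]
[324.787  105.5591] [322.5764 104.9108] [307  88  33  35 897] [ 0.4241 -0.2836  0.127 ]
placed [333.4093 190.396 ] [333.8333 189.7576] [330 186   9   9  66] [ 0.6261 -0.0659  0.121 ]
```

View pics/s4.png

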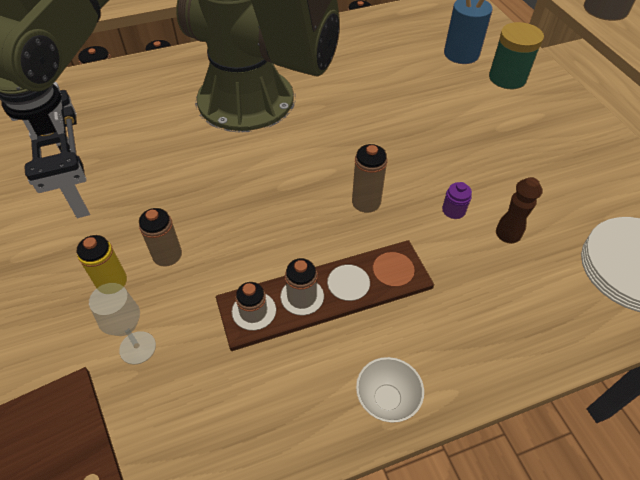

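Scene view: both short jars stand upright on their coasters, at (251,303) and (302,285); the bystanders haven't moved. Now the large jar at (0.4245, -0.2837).

Call:
apply_moves --deltas '[{"dp": [0,0,0.03],"roll": 0,"grip": -1},{"dp": [0,0,0.035],"roll": 0,"grip": -1},{"dp": [0,0,0.0305],"roll": 0,"grip": -1},{"dp": [0,0.03,0],"roll": 0,"grip": -1},{"dp": [0,0.04,0],"roll": 0,"grip": -1},{"dp": [0,0.04,0],"roll": 0,"grip": -1},{"dp": [0,0.03,0],"roll": 0,"grip": -1},{"dp": [0,0.015,0],"roll": 0,"grip": -1},{"dp": [0,0.009,0],"roll": 0,"grip": -1},{"dp": [0,0,0],"roll": 0,"grip": -1}]'

```text
time_s: 20.92
ee_pos: [0.4251, -0.2839, 0.0612]
eef_rot: [-1.571, -0.0, -0.002]
force: [0.8, 0.1, 1.1]
grip_width: 0.094
```

Call:
apply_moves --deltas '[{"dp": [0,0,0],"roll": 0,"grip": 1},{"dp": [0,0,0],"roll": 0,"grip": 1},{"dp": [0,0,0],"roll": 0,"grip": 1},{"dp": [0,0,0],"roll": 0,"grip": 1},{"dp": [0,0,0],"roll": 0,"grip": 1},{"dp": [0,0,0],"roll": 0,"grip": 1}]'

```text
time_s: 21.68
ee_pos: [0.4249, -0.284, 0.0611]
eef_rot: [-1.571, -0.0, -0.002]
force: [-0.4, 0.7, 3.2]
grip_width: 0.0598
```

Call:
apply_moves --deltas '[{"dp": [0,-0.02,0],"roll": 0,"grip": 1},{"dp": [0,-0.04,0],"roll": 0,"grip": 1},{"dp": [0,-0.04,0],"roll": 0,"grip": 1},{"dp": [0,-0.04,0],"roll": 0,"grip": 1},{"dp": [0,-0.02,0.02],"roll": 0,"grip": 1},{"dp": [0.02,0,0.04],"roll": 0,"grip": 1},{"dp": [0.03,0,0.04],"roll": 0,"grip": 1},{"dp": [0.03,0,0.04],"roll": 0,"grip": 1},{"dp": [0.03,0,0.04],"roll": 0,"grip": 1},{"dp": [0.03,0,0.04],"roll": 0,"grip": 1}]'

```text
time_s: 22.92
ee_pos: [0.5659, -0.0627, 0.2205]
eef_rot: [-1.571, 0.001, -0.002]
force: [1.0, -0.3, -2.9]
grip_width: 0.0598
```

Call:
apply_moves --deltas '[{"dp": [0.03,0,0.04],"roll": 0,"grip": 1},{"dp": [0.02,0,0.03],"roll": 0,"grip": 1},{"dp": [0.011,0,0.0225],"roll": 0,"grip": 1},{"dp": [0,0,0],"roll": 0,"grip": 1},{"dp": [0,0.03,0],"roll": 0,"grip": 1},{"dp": [0,0.04,0],"roll": 0,"grip": 1},{"dp": [0,0.03,0],"roll": 0,"grip": 1},{"dp": [0,0.02,0],"roll": 0,"grip": 1},{"dp": [0,0.012,0],"roll": 0,"grip": 1},{"dp": [0,0,0],"roll": 0,"grip": 1}]'

```text
time_s: 24.18
ee_pos: [0.6261, 0.0277, 0.0885]
eef_rot: [-1.571, 0.001, -0.002]
force: [0.5, -0.3, -1.9]
grip_width: 0.06
```

Contact is expected at TCP z of about 0.082.

Call:
apply_moves --deltas '[{"dp": [0,0.002,0],"roll": 0,"grip": 1},{"dp": [0,0.002,0],"roll": 0,"grip": 1},{"dp": [0,0.001,0],"roll": 0,"grip": 1},{"dp": [0,0.001,0],"roll": 0,"grip": 1},{"dp": [0,0,0],"roll": 0,"grip": 1},{"dp": [0,0,0],"roll": 0,"grip": 1}]'

```text
time_s: 24.92
ee_pos: [0.6265, 0.0282, 0.083]
eef_rot: [-1.571, -0.0, -0.002]
force: [0.9, 0.1, -2.0]
grip_width: 0.0598
```

Call:
apply_moves --deltas '[{"dp": [0,0.0005,0],"roll": 0,"grip": 1},{"dp": [0,0,0],"roll": 0,"grip": 1},{"dp": [0,0,0],"roll": 0,"grip": 1}]'

```text
time_s: 25.3
ee_pos: [0.6265, 0.0282, 0.0825]
eef_rot: [-1.571, -0.0, -0.002]
force: [0.7, -0.8, -2.1]
grip_width: 0.0597
```

Call:
apply_moves --deltas '[{"dp": [0,0.0007,0],"roll": 0,"grip": 1},{"dp": [0,0,0],"roll": 0,"grip": 1},{"dp": [0,0,0],"roll": 0,"grip": 1}]'

```text
time_s: 25.68
ee_pos: [0.6265, 0.0282, 0.0821]
eef_rot: [-1.571, -0.0, -0.002]
force: [-1.7, 1.1, 4.8]
grip_width: 0.0596
```

Call:
apply_moves --deltas '[{"dp": [0,0.0005,0],"roll": 0,"grip": 1},{"dp": [0,0,0],"roll": 0,"grip": 1},{"dp": [0,0,0],"roll": 0,"grip": 1}]'

```text
time_s: 26.05
ee_pos: [0.6266, 0.0281, 0.0821]
eef_rot: [-1.571, -0.0, -0.002]
force: [-4.5, -0.3, 9.6]
grip_width: 0.0597
```

Call:
apply_moves --deltas '[{"dp": [0,-0.0005,0],"roll": 0,"grip": 1},{"dp": [0,0,0],"roll": 0,"grip": -0.4},{"dp": [0,0,0],"roll": 0,"grip": -1},{"dp": [0,0,0],"roll": 0,"grip": -1},{"dp": [0,0,0],"roll": 0,"grip": -1},{"dp": [0,-0.02,0],"roll": 0,"grip": -1},{"dp": [0,-0.04,0],"roll": 0,"grip": -1},{"dp": [0,-0.04,0],"roll": 0,"grip": -1},{"dp": [0,-0.04,0],"roll": 0,"grip": -1},{"dp": [0,-0.02,0],"roll": 0,"grip": -1}]'

```text
time_s: 27.3
ee_pos: [0.6268, 0.0282, 0.246]
eef_rot: [-1.571, -0.004, -0.002]
force: [-0.3, 0.3, -0.3]
grip_width: 0.0939
```

Call:
apply_moves --deltas '[{"dp": [-0.03,0,0.005],"roll": 0,"grip": -1},{"dp": [-0.04,0,0.005],"roll": 0,"grip": -1},{"dp": [-0.04,0,0.005],"roll": 0,"grip": -1},{"dp": [-0.04,0,0.005],"roll": 0,"grip": -1},{"dp": [-0.03,0,0.005],"roll": 0,"grip": -1},{"dp": [-0.012,0,0.002],"roll": 0,"grip": -1},{"dp": [0,0,0],"roll": 0,"grip": -1},{"dp": [0,0,0],"roll": 0,"grip": -1}]'

```text
time_s: 28.3
ee_pos: [0.4353, 0.0554, 0.242]
eef_rot: [-1.571, -0.0, -0.002]
force: [-0.0, 0.1, -0.4]
grip_width: 0.0939
```

Run:
```python
from h import *
print(ctrl.get_obs()["ee_pos"])
w=imaging.camera_info("wrist");im=imaging.camera("wrist");cv2.imwrite("pics/w5.png",im)
uv=proj(w,(.434,.149,.155));a,s=blob(im,uv,25,copper);print(uv,a,s,back(w,a,.155))
T=imaging.camera_info("top");t=imaging.camera("top");cv2.imwrite("pics/t5.png",t)
uv=proj(T,(.6265,.0282,.148));a,s=blob(t,uv,8,copper);print("placed",uv,a,s,back(T,a,.147))
```

```text
[0.4353 0.0554 0.242 ]
[321.6702 107.1298] [320.3274 106.2517] [ 303   88   36   37 1005] [0.4332 0.1495 0.155 ]
placed [292.8358 186.1285] [293.0625 185.2812] [289 181   9   9  64] [0.6287 0.0278 0.147 ]
```

Call:
apply_moves --deltas '[{"dp": [-0.001,0,0.03],"roll": 0,"grip": -1},{"dp": [0,0,0.035],"roll": 0,"grip": -1},{"dp": [0,0,0.029],"roll": 0,"grip": -1},{"dp": [0,0.03,0],"roll": 0,"grip": -1},{"dp": [0,0.04,0],"roll": 0,"grip": -1},{"dp": [0,0.04,0],"roll": 0,"grip": -1},{"dp": [0,0.03,0],"roll": 0,"grip": -1},{"dp": [0,0.015,0],"roll": 0,"grip": -1},{"dp": [0,0,0],"roll": 0,"grip": -1},{"dp": [0,0,0],"roll": 0,"grip": -1}]'

```text
time_s: 29.65
ee_pos: [0.4344, 0.1497, 0.0878]
eef_rot: [-1.57, -0.002, -0.002]
force: [0.6, -0.6, 0.3]
grip_width: 0.0941
```

Call:
apply_moves --deltas '[{"dp": [0,0,0],"roll": 0,"grip": 1},{"dp": [0,0,0],"roll": 0,"grip": 1},{"dp": [0,0,0],"roll": 0,"grip": 1},{"dp": [0,0,0],"roll": 0,"grip": 1},{"dp": [0,0,0],"roll": 0,"grip": 1},{"dp": [0,0,0],"roll": 0,"grip": 1}]'

```text
time_s: 30.4
ee_pos: [0.4338, 0.1496, 0.0869]
eef_rot: [-1.571, -0.0, -0.002]
force: [0.7, -0.2, 2.3]
grip_width: 0.0635
```

Call:
apply_moves --deltas '[{"dp": [0,-0.02,0],"roll": 0,"grip": 1},{"dp": [0,-0.03,0],"roll": 0,"grip": 1},{"dp": [0,-0.02,0],"roll": 0,"grip": 1},{"dp": [0.02,0,-0.005],"roll": 0,"grip": 1},{"dp": [0.035,0,-0.005],"roll": 0,"grip": 1},{"dp": [0.04,0,-0.005],"roll": 0,"grip": 1},{"dp": [0.04,0,-0.005],"roll": 0,"grip": 1},{"dp": [0.035,0,-0.0045],"roll": 0,"grip": 1},{"dp": [0.0235,0,-0.003],"roll": 0,"grip": 1},{"dp": [0,0,0],"roll": 0,"grip": 1}]'

```text
time_s: 31.65
ee_pos: [0.6275, 0.1212, 0.1552]
eef_rot: [-1.571, 0.002, -0.003]
force: [-0.6, 0.1, -3.4]
grip_width: 0.0634
```

Call:
apply_moves --deltas '[{"dp": [0,0.015,0],"roll": 0,"grip": 1},{"dp": [0,0.015,0],"roll": 0,"grip": 1},{"dp": [0,0.01,0],"roll": 0,"grip": 1},{"dp": [0,0.005,0],"roll": 0,"grip": 1},{"dp": [0,0.001,0],"roll": 0,"grip": 1},{"dp": [0,0,0],"roll": 0,"grip": 1},{"dp": [0,0,0],"roll": 0,"grip": 1}]'

```text
time_s: 32.52
ee_pos: [0.6273, 0.1217, 0.1112]
eef_rot: [-1.571, -0.001, -0.002]
force: [0.1, -0.3, -2.4]
grip_width: 0.0638
```

Call:
apply_moves --deltas '[{"dp": [0,0.001,0],"roll": 0,"grip": 1},{"dp": [0,0.001,0],"roll": 0,"grip": 1},{"dp": [0,0.0007,0],"roll": 0,"grip": 1},{"dp": [0,0,0],"roll": 0,"grip": 1},{"dp": [0,0,0],"roll": 0,"grip": 1}]'

```text
time_s: 33.15
ee_pos: [0.6272, 0.1216, 0.108]
eef_rot: [-1.571, 0.0, -0.002]
force: [0.4, 0.0, -3.7]
grip_width: 0.0638
```

Call:
apply_moves --deltas '[{"dp": [0,0.0007,0],"roll": 0,"grip": 1},{"dp": [0,0,0],"roll": 0,"grip": 1},{"dp": [0,0,0],"roll": 0,"grip": 1}]'

```text
time_s: 33.52
ee_pos: [0.6272, 0.1217, 0.1079]
eef_rot: [-1.571, -0.0, -0.002]
force: [-2.6, -0.4, 6.0]
grip_width: 0.0635
```

Contact made; now release, rise, and back away.

Call:
apply_moves --deltas '[{"dp": [0,-0.0003,0],"roll": 0,"grip": 1},{"dp": [0,0,0],"roll": 0,"grip": -0.4},{"dp": [0,0,0],"roll": 0,"grip": -1},{"dp": [0,0,0],"roll": 0,"grip": -1},{"dp": [0,0,0],"roll": 0,"grip": -1},{"dp": [0,-0.02,0],"roll": 0,"grip": -1},{"dp": [0,-0.04,0],"roll": 0,"grip": -1},{"dp": [0,-0.04,0],"roll": 0,"grip": -1},{"dp": [0,-0.03,0],"roll": 0,"grip": -1},{"dp": [0,0,0],"roll": 0,"grip": -1}]'

```text
time_s: 34.78
ee_pos: [0.6279, 0.1218, 0.2415]
eef_rot: [-1.57, -0.006, -0.002]
force: [-0.4, -0.3, -0.3]
grip_width: 0.0938
```

Call:
apply_moves --deltas '[{"dp": [-0.04,0,0],"roll": 0,"grip": -1},{"dp": [-0.05,0,0],"roll": 0,"grip": -1},{"dp": [-0.05,0,0],"roll": 0,"grip": -1},{"dp": [-0.05,0,0],"roll": 0,"grip": -1},{"dp": [-0.04,0,0],"roll": 0,"grip": -1},{"dp": [0,0,0],"roll": 0,"grip": -1},{"dp": [0,0,0],"roll": 0,"grip": -1}]'

```text
time_s: 35.65
ee_pos: [0.3976, 0.1221, 0.2377]
eef_rot: [-1.571, -0.0, -0.002]
force: [0.8, -1.0, -0.3]
grip_width: 0.0942
```

Run:
```python
from h import *
print(ctrl.get_obs()["ee_pos"])
T=imaging.camera_info("top");t=imaging.camera("top");cv2.imwrite("pics/t6.png",t)
S=imaging.camera_info("scene");s=imaging.camera("scene");cv2.imwrite("pics/s6.png",s)
for p,h in (((.6272,.1217),.156),((.6265,.0282),.128),((.6244,-.0649),.102),((.6232,-.1589),.078)):
    for c,i,dz in ((T,t,.002),(S,s,.004)):
        z=h+.021-dz;a,st=blob(i,proj(c,(*p,z)),8,copper);print(a,back(c,a,z))
cv2.imwrite("pics/s6c.png",cv2.resize(s[150:400,60:560],None,fx=1.6,fy=1.6,interpolation=cv2.INTER_CUBIC))
a=cv2.imread("pics/s4.png");b=s
for n,(x0,y0,x1,y1) in (("glass",(85,280,165,370)),("mill",(490,170,550,250))): print(n,"diff",cv2.absdiff(a,b)[y0:y1,x0:x1].mean())
```

```text
[0.3976 0.1221 0.2377]
[250.8657 181.1642] [0.6296 0.1206 0.175 ]
[403.9043 216.9574] [0.6261 0.1241 0.173 ]
[293.1111 185.3333] [0.6286 0.0276 0.147 ]
[352.32 241.58] [0.6253 0.0309 0.145 ]
[333.8923 189.8   ] [ 0.626 -0.066  0.121]
[300.3814 265.2062] [ 0.6237 -0.0634  0.119 ]
[373.2131 193.2459] [ 0.6251 -0.1598  0.097 ]
[248.5146 288.301 ] [ 0.6225 -0.1578  0.095 ]
glass diff 0.9103240740740741
mill diff 1.2186805555555555
```

View pics/s6c.png

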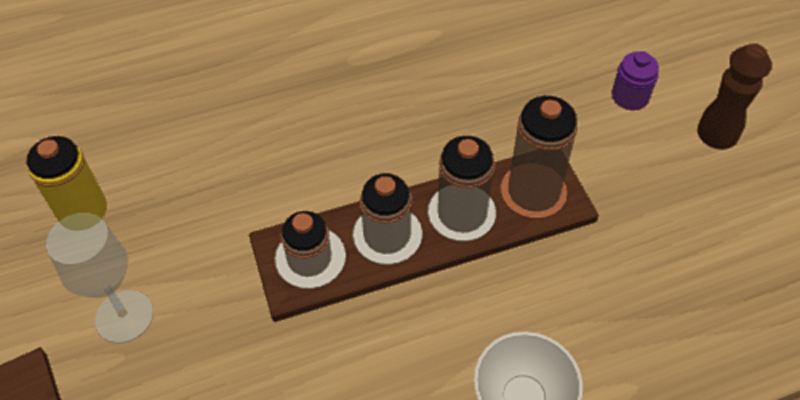

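The scene crop shows all four jars upright and centred in height order, the tallest on copper at (540,190). The glass and mill haven't moved.

```bash
python3 -c "
from station import ctrl
print(ctrl.hand_in())"
```

```text
the job is handed in; nothing more can be done
None
```

I put all four jars on their coasters in height order, from the tallest on copper to the shortest on the far white one, and handed the job in at about 36 s of the 112 s allowed. Each jar was gripped on its glass body and lowered in steps of about 1 mm or less until contact, then released.

- **Position:** in the final top and scene views, each jar is about 2–3 mm or less from its coaster's centre (limit 15 mm). The two cameras differ from each other by up to 4 mm, which is the calibration and knob-shape error.
- **Upright and clear:** all four jars stand upright in the pictures, and the gripper was open and well clear of everything. Jar tilt and speed were judged by eye from the pictures, not measured.
- **Bystanders:** the wine glass and pepper mill showed no movement in the scene pictures.

No check failed, and the hand-in gives no verdict.

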